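# Build up the little display stable on its base board

### The job

Build the small wooden stable on the white base board: stand the thick wall upright on the wide cork pad and the thin wall on the narrow cork pad, then lay the loft board flat across both wall tops, and last set the roof on the loft, cupola up. Keep every part centred on what it belongs to and square to the base board, and do not knock over the two finished figures.

Things in the scene. Friction and masses are not known exactly. Their poses are not given: they have to be found in the camera images.
- board: Fixed flat white-painted base board, 120 mm (its x) by 180 mm (its y), 12 mm high. Origin: centre of its underside, on the table. The stable is centred on it; the two cork pads lie on it 50 mm to either side of its centre along its y (which pad is on which side varies).
- wide_pad: Fixed cork pad on the board, 80 mm (x) by 50 mm (y), 4 mm thick: the place of the thick wall. Origin: centre of its underside (its top is 4 mm higher, 16 mm above the table). Axes parallel to the board's.
- narrow_pad: Fixed cork pad on the board, 80 mm (x) by 34 mm (y), 4 mm thick: the place of the thin wall. Origin: centre of its underside (top 16 mm above the table). Axes parallel to the board's.
- thick_wall: Loose wooden wall block with a dark window, standing upright on the table: 70 mm long (x), 40 mm thick (y), 70 mm high (z). Origin: centre of its underside, z up. Its length goes along the pad's 80 mm side; either way round will do. 0.07 to 0.2 kg.
- thin_wall: Loose wooden wall block like the other but thinner: 70 mm long (x), 24 mm thick (y), 70 mm high (z), standing upright. Origin: centre of its underside, z up. Its length goes along the pad's 80 mm side; either way round. 0.05 to 0.15 kg.
- loft: Loose plain flat wooden board, the loft: 56 mm wide (x), 150 mm long (y), 18 mm thick (z), lying flat on the table. Origin: centre of its underside. It lies across both walls, long side along the board's long side (y), centred over the base board, its underside then 86 mm above the table.
- roof: Loose wooden gabled roof, standing on its flat underside: about 76 mm deep (x), 150 mm long (y), ridge along y 42 mm above the underside. In the middle a square cupola, 36 by 36 mm, sides parallel to x and y, rises from the ridge to 90 mm above the underside and is the place to grip. Origin: centre of the underside, z up. It goes on the loft, centred, ridge along the loft's long side; either way round. 0.13 to 0.29 kg.
- tall_figure: Finished standing figure with a red robe, 44 mm across the foot, 113 mm tall, beyond the board; leave it standing. Origin: centre of its foot, z up.
- short_figure: Finished standing figure with a blue robe, 44 mm across the foot, 85 mm tall, beyond the board; leave it standing. Origin: centre of its foot, z up.
Things that resemble listed ones, but are neither listed nor needed, are in the scene too. Leave any orange or purple look-alike of the thin_wall alone. What is shaped like the loft but turquoise is not meant.

How it is judged:
By the outcome, as a careful person would: the job done as asked, in the order asked, and still so for the second after the job is handed in, with the robot touching nothing.
It also fails if it takes over 112 s, if anything falls off the work surface, if the arm or the gripper's body presses on something with over 40 N, if the wrist force passes 120 N, or if a joint passes its speed limit or range.

### The arm

A 6-joint arm with a two-finger parallel gripper is mounted at the origin on the work surface. World frame = base frame: x ahead of the robot, y to its left, z up, the work surface at z = 0. Lengths are in m, angles in rad, forces in N, time in s.
With the tool pointing down it reaches from about 0.25 to 0.725 m from the base axis. Payload 9.7 kg.
Tool frame: the origin (TCP) lies between the finger pads; the fingertips stand 19 mm ahead of it and the grasp point (between the pads) is the TCP; z points along the fingers, x is the direction in which the jaws open and shut, and the axes are right-handed (so a half turn about z gives the same grasp; the last joint's range is limited). The gripper opens to 85 mm and grips with 20 to 120 N. Pads are 22 mm wide; open, the fingers measure 114 mm over their backs; the gripper's body (76 mm by 85 mm) begins 54 mm behind the grasp point. The pads swing forward as they close: fully open they stand 13 mm farther back than shut.
Start: joints at [-1.236, 0.087, 0.176, 1.66, 0, 1.571], TCP at [0.181, -0.519, 0.25] pointing down, gripper open.
Joint ranges: [-3.13, 3.13], [-0.85, 1.81], [-1.15, 1.24], [-2.2, 2.28], [-1.44, 1.52], [-3.14, 3.14]. Speed limits (rad/s): [2.22, 2.22, 2.57, 3.14, 3.14, 3.14].

### API

Orientations are given as a unit quaternion [w, x, y, z].
In Python, from rig import monitor, grab_frame, get_calibration, order gives the robot as it stands.
- The arm moves only by the tool servo_tool, never from a script. Its argument "increments" is a list of rows, each a list of 6 numbers: the shift along the tool's x, y, z in mm, then the turn, a rotation vector about the tool's x, y, z in rad. In form: [[dx, dy, dz, ax, ay, az], ...]. A call has 1 to 8 rows; each row shifts and turns the pose as measured when the row begins, along the tool's axes as they then stand; what a row does not reach is not made up. A row lasts 1/8 s, in which the tool goes at most 62.5 mm and 10.7 degrees, less where a joint would pass 70% of its speed; a pose out of reach is approached as far as the arm can. A call is refused whole if a number of a shift passes 62.5 or a number of a turn 0.188, either way. A call with a gripper value outside its range is refused whole. "claw" is the opening, from -1 (shut) to 1 (fully open), so that 0 is half open, set as the call begins (left out, the last holds). The fingers move at their own pace and stop on an object; "force" is the grip in N (left out, the last holds). Time passes only in rows, so rows that do not move let the fingers close. It gives the time, the measured TCP pose, the force and the opening at its end, in the units of the state.
- monitor.observe(): the state, without advancing time (a new reading comes with each control period).
- grab_frame(name): name is "side" or "top"; returns the picture (480x640x3 uint8, blue, green, red); there is no depth.
- get_calibration(name): a dict with "vfov" (degrees; the focal length in pixels is half the picture's height over the tangent of half this angle, whatever the lens; pixels are square), "cx", "cy" (the principal point, pixels), "origin" and "orientation" of the camera in the world. Camera axes: x right, y up, looking along -z (the intrinsics and any distortion apply to the point x, -y, -z); pixel columns grow to the right and rows downward; lengths in m; the calibration is good to about 2 mm. A picture is of the moment at which its call begins. get_calibration takes no time and is no camera call.
- order.job_done(): hands the job in, once; it reports no verdict.
The state is a dict: "time": time; "qpos": joint angles; "joint_velocities": joint speeds; "joint_efforts": joint torques, N m; "tool_pos": TCP position; "ee_rot": TCP orientation; "force": force on the tool from outside, world axes, zero at the start; "wrist_torque": the same for the moment, N m; "gripper_width": finger opening in m.
Only numpy, scipy, OpenCV 4.12 (cv2) and the standard library are available. Lean on these libraries where they do the work, as an engineer would, in place of code of your own. Each camera call takes 0.05 s, during which the arm holds its last target. There are 200 camera calls.

## Working session

There is one attempt and no reset: what is moved stays moved. The work goes in short steps, Python scripts to look and compute and a tool call to move; the robot and the scene stay as the last step left them, time stands still between calls to the robot, and variables do not carry over. Pictures are saved under pics/ and viewed, about 12 in all and at most 16, crops included, and the job is handed in when it is done.

Besides the shell and the picture viewer there is one more tool, called after "Emit:" as name(argument=value, ...) on one line, values as JSON. servo_tool: Moves the arm, as the interface text tells. Its arguments: {"type":"object","properties":{"increments":{"type":"array"},"claw":{"type":"number"},"force":{"type":"number"}},"required":["increments"]}

```bash
ls; mkdir -p pics; python3 - <<'E'
from rig import monitor, grab_frame, get_calibration
import cv2
for n in("side","top"):
    print(n,get_calibration(n)); cv2.imwrite(f"pics/{n}0.png",grab_frame(n))
print(monitor.observe())
E
```

```text
pics
side {'vfov': 51.33773315616045, 'cx': 309.28164648536216, 'cy': 240.19161253390993, 'origin': array([0.43115522, 0.92958314, 0.89987616]), 'orientation': array([-0.03263328, -0.00906555,  0.40625744,  0.91313076])}
top {'vfov': 45.47940771504754, 'cx': 323.9831768613297, 'cy': 233.91369101612503, 'origin': array([0.38627553, 0.00453319, 1.38325158]), 'orientation': array([-0.70387451, -0.01192234,  0.02710486,  0.70970688])}
{'time': 0.1, 'qpos': array([-1.23602363e+00,  8.74504014e-02,  1.75262849e-01,  1.65981754e+00,
       -1.12879194e-05,  1.57080270e+00]), 'joint_velocities': array([ 0.00020166, -0.00152364,  0.0030459 ,  0.00028105,  0.00018311,
        0.00042831]), 'joint_efforts': array([-3.81182981e-04, -5.21560800e+01,  4.65654016e+01,  1.61259033e-02,
        3.08789367e-06, -9.96220194e-06]), 'tool_pos': array([ 0.18064636, -0.51930741,  0.24965443]), 'ee_rot': array([-3.45587566e-04,  8.15030062e-01, -5.79418357e-01, -4.95862889e-04]), 'force': array([ 0.18023031, -0.25937452,  0.40961486]), 'wrist_torque': array([ 0.07437765, -0.04927086, -0.00294515]), 'gripper_width': 0.08521758226395354}
```

View pics/top0.png

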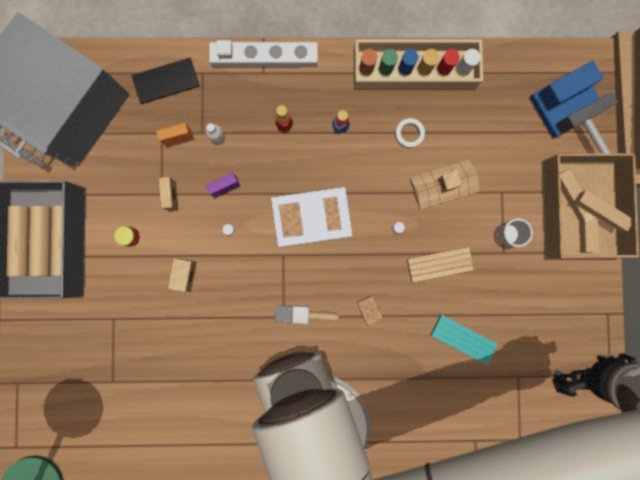

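View pics/side0.png

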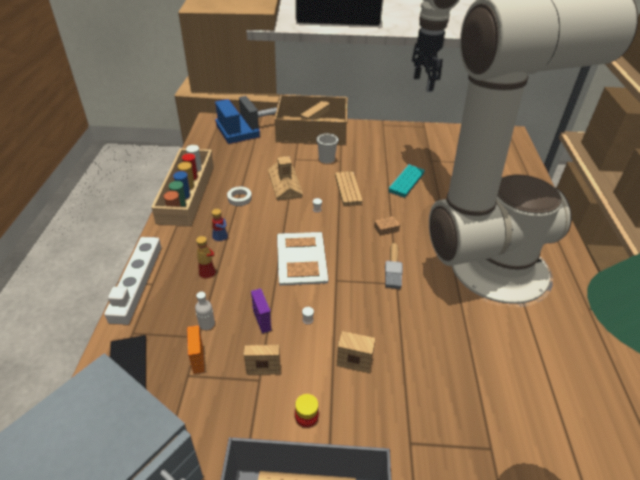

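The board is at top-view pixel (312,217) with the wide pad left at (291,219) and the narrow pad right at (333,213). The thick wall looks to be at (180,275), the thin wall at (166,193), the loft at (440,264) and the roof at (445,184). The figures are at (283,118) and (342,122). I'll zoom in on the candidates.

```bash
cat > h.py <<'E'
import numpy as np, cv2
from scipy.spatial.transform import Rotation as R
from rig import monitor, grab_frame, get_calibration
C={n:get_calibration(n) for n in("side","top")}
def ray(n,u,v):
    c=C[n]; f=240/np.tan(np.radians(c["vfov"]/2)); q=c["orientation"]
    M=R.from_quat([q[1],q[2],q[3],q[0]])
    return c["origin"],M.apply([(u-c["cx"])/f,-(v-c["cy"])/f,-1])
def P(n,u,v,z):
    o,d=ray(n,u,v); return (o+d*(z-o[2])/d[2])
def pix(n,p):
    c=C[n]; f=240/np.tan(np.radians(c["vfov"]/2)); q=c["orientation"]
    x=R.from_quat([q[1],q[2],q[3],q[0]]).inv().apply(np.array(p)-c["origin"])
    return np.array([c["cx"]-f*x[0]/x[2],c["cy"]+f*x[1]/x[2]])
def crop(im,x0,y0,x1,y1,s,step=10):
    o=cv2.resize(im[y0:y1,x0:x1],None,fx=s,fy=s,interpolation=cv2.INTER_CUBIC)
    for x in range(-(-x0//step)*step,x1,step):
        cv2.line(o,(int((x-x0+.5)*s),0),(int((x-x0+.5)*s),6),(0,0,255),1); cv2.putText(o,str(x),(int((x-x0+.5)*s)-10,16),0,.33,(0,0,255),1)
    for y in range(-(-y0//step)*step,y1,step):
        cv2.line(o,(0,int((y-y0+.5)*s)),(6,int((y-y0+.5)*s)),(0,0,255),1); cv2.putText(o,str(y),(8,int((y-y0+.5)*s)+4),0,.33,(0,0,255),1)
    return o
def mont(*a):
    h=max(x.shape[0] for x in a)
    return np.hstack([cv2.copyMakeBorder(x,0,h-x.shape[0],0,4,0) for x in a])
E
python3 - <<'E'
from h import *
t=cv2.imread("pics/top0.png")
cv2.imwrite("pics/c1.png",mont(crop(t,150,168,214,300,4.5),crop(t,400,155,485,288,4.5)))
cv2.imwrite("pics/c2.png",crop(t,265,180,360,250,8))
hsv=cv2.cvtColor(t,cv2.COLOR_BGR2HSV)
m=((hsv[...,1]<60)&(hsv[...,2]>150)).astype(np.uint8); m[:180]=0;m[250:]=0;m[:,:265]=0;m[:,360:]=0
c=max(cv2.findContours(m,0,1)[0],key=cv2.contourArea); r=cv2.minAreaRect(cv2.convexHull(c)); print("board",r)
b=np.array([P("top",*p,.012) for p in cv2.boxPoints(r)]);print(b.round(4),b.mean(0),np.linalg.norm(np.diff(b,axis=0),axis=1))
k=((hsv[...,1]>=75)).astype(np.uint8); bm=cv2.fillPoly(np.zeros_like(m),[cv2.convexHull(c)],1); k&=cv2.erode(bm,np.ones((5,5)))
for c in cv2.findContours(k,0,1)[0]:
    if cv2.contourArea(c)>100:
        r=cv2.minAreaRect(c); q=np.array([P("top",*p,.016) for p in cv2.boxPoints(r)]); print(r,q.mean(0).round(4),np.linalg.norm(np.diff(q,axis=0),axis=1))
E
```

```text
board ((311.27001953125, 216.38999938964844), (51.19452667236328, 75.9432601928711), 81.8698959350586)
[[ 0.5532  0.1035  0.012 ]
 [ 0.5781 -0.0776  0.012 ]
 [ 0.4555 -0.0936  0.012 ]
 [ 0.4312  0.0867  0.012 ]] [0.50448711 0.00475338 0.012     ] [0.18281052 0.12357738 0.18196427]
((290.6999816894531, 219.3999786376953), (31.254119873046875, 18.80904197692871), 81.8698959350586) [0.4972 0.0542 0.016 ] [0.04500899 0.07503405 0.04488195]
((331.9530029296875, 213.43287658691406), (31.104949951171875, 12.090264320373535), 81.57302856445312) [ 0.5108 -0.0447  0.016 ] [0.02905395 0.07482114 0.02897222]
```

View pics/c1.png

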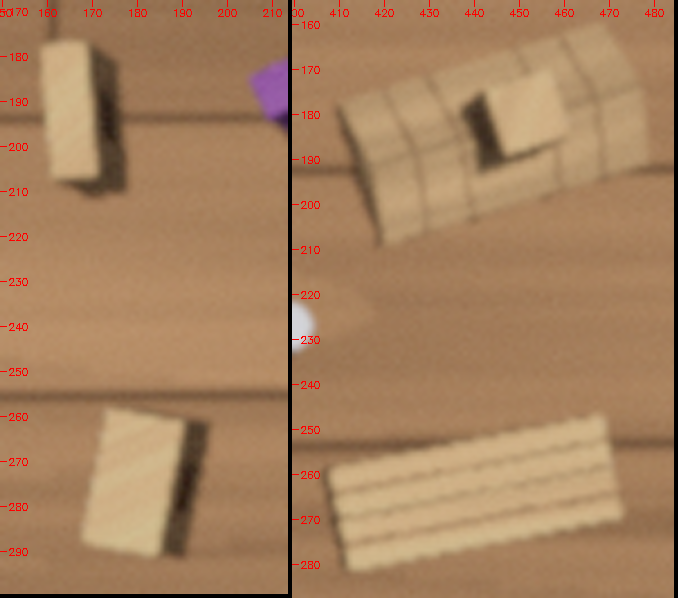

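Candidates in the crop:
- **Thin wall:** wood at (165,193). The orange (173,133) and purple (222,184) pieces are look-alikes.
- **Thick wall:** wood at (179,274).
- **Loft:** wood at (440,264). The turquoise one at (465,340) is not meant.
- **Roof:** (445,184), with the cupola top at about (452,180).

Next I'll measure the bright top faces.

```bash
cat >> h.py <<'E'
def face(im,box,z,n="top",thr=150,ch=1):
    x0,y0,x1,y1=box; g=cv2.GaussianBlur(im,(3,3),0)
    S=6; s=cv2.resize(im[y0:y1,x0:x1,ch],None,fx=S,fy=S,interpolation=cv2.INTER_CUBIC)
    m=(s>thr).astype(np.uint8); m=cv2.morphologyEx(m,cv2.MORPH_OPEN,np.ones((13,13))); m=cv2.morphologyEx(m,cv2.MORPH_CLOSE,np.ones((13,13)))
    c=max(cv2.findContours(m,0,1)[0],key=cv2.contourArea)
    b=cv2.boxPoints(cv2.minAreaRect(c)); b=(b+.5)/S-.5+[x0,y0]
    q=np.array([P(n,*p,z) for p in b]); e=q[1]-q[0]; f=q[2]-q[1]
    if np.hypot(*e[:2])<np.hypot(*f[:2]): e,f=f,e
    return b.mean(0).round(1),q.mean(0).round(4),np.linalg.norm([e,f],axis=1).round(4),np.degrees(np.arctan2(e[1],e[0]))%180
E
python3 - <<'E'
from h import *
t=cv2.imread("pics/top0.png")
for p in [(165,190),(180,270),(165,220),(440,264),(440,235),(455,178),(425,195)]: print(p,t[p[1],p[0]])
for thr in(140,150,160):
  print(thr)
  for nm,b,z in[("thin",(150,168,190,215),.07),("thick",(160,250,204,300),.07),("loft",(402,240,480,288),.018),("roof",(402,155,485,215),.03),("cup",(441,166,464,194),.09)]:
    try: print(nm,*face(t,b,z,thr=thr))
    except Exception as e: print(nm,e)
E
```

```text
(165, 190) [140 183 207]
(180, 270) [136 179 207]
(165, 220) [ 96 130 171]
(440, 264) [122 163 192]
(440, 235) [ 86 121 160]
(455, 178) [132 175 206]
(425, 195) [117 156 188]
140
thin [164.5 191.8] [0.5584 0.341  0.07  ] [0.07   0.0253] 4.435155019525467
thick [178.6 274.8] [0.368  0.3079 0.07  ] [0.0711 0.0417] 169.36789437798973
loft [440.8 264.2] [ 0.387 -0.304  0.018] [0.1515 0.0589] 100.91816587277569
roof [446.3 183.2] [ 0.5802 -0.3184  0.03  ] [0.1537 0.0804] 107.22236271065606
cup [452.  179.5] [ 0.58   -0.3173  0.09  ] [0.0641 0.0525] 178.71833586871583
150
thin [164.6 191.8] [0.5582 0.3407 0.07  ] [0.0683 0.0236] 4.37816738575566
thick [178.7 274.8] [0.3681 0.3075 0.07  ] [0.0698 0.04  ] 169.39132191249894
loft [440.6 264.2] [ 0.387  -0.3037  0.018 ] [0.1497 0.0568] 100.7539574653981
roof [445.9 183.1] [ 0.5803 -0.3174  0.03  ] [0.1483 0.0654] 105.71861112347678
cup [453.4 181. ] [ 0.5764 -0.3205  0.09  ] [0.0589 0.0496] 12.626032189734843
160
thin [164.6 191.8] [0.5584 0.3406 0.07  ] [0.0664 0.022 ] 4.214554478656709
thick [178.8 274.8] [0.368  0.3074 0.07  ] [0.0684 0.0386] 169.31360498516332
loft [440.6 264.2] [ 0.3869 -0.3036  0.018 ] [0.1482 0.055 ] 100.86112925320475
roof [452.4 178.8] [ 0.5906 -0.3332  0.03  ] [0.0371 0.0371] 16.98557579155232
cup [452.4 178.8] [ 0.5816 -0.3182  0.09  ] [0.0355 0.0354] 16.9855701299345
```

All sizes match the description, and the two look-alikes are excluded. The pad midpoint agrees with the board centre at (0.504, 0.005), with a yaw of about 7.8°. I'll set up a small planner and head for the thick wall.

```bash
cat > plan.py <<'E'
# usage: plan.py x y z(mm) phi_deg [n]  -> rows in tool axes towards a tool-down pose
import sys, numpy as np
from scipy.spatial.transform import Rotation as R
from rig import monitor
x,y,z,phi=map(float,sys.argv[1:5]); s=monitor.observe()
q=s["ee_rot"]; Rc=R.from_quat([q[1],q[2],q[3],q[0]]); a=np.radians(phi)
Rt=R.from_matrix(np.array([[np.cos(a),np.sin(a),0],[np.sin(a),-np.cos(a),0],[0,0,-1]]))
d=np.array([x,y,z])-1000*s["tool_pos"]; w=(Rc.inv()*Rt).as_rotvec()
n=int(sys.argv[5]) if len(sys.argv)>5 else int(np.ceil(max(np.linalg.norm(d)/55,np.linalg.norm(w)/.18,1)))
rows=[]
for i in range(n):
    rows.append([round(v,1) for v in Rc.inv().apply(d/n)]+[round(v,3) for v in w/n]); Rc=Rc*R.from_rotvec(w/n)
print(n,"rows"); 
for i in range(0,n,8): print(rows[i:i+8])
print("t",round(s["time"],2),(1000*s["tool_pos"]).round(1),"F",s["force"].round(1),"w",round(1000*s["gripper_width"],1))
E
python3 plan.py 420 -100 220 0 8
```

```text
8 rows
[[np.float64(-39.7), np.float64(-45.5), np.float64(3.8), np.float64(-0.0), np.float64(0.0), np.float64(-0.155)], [np.float64(-32.2), np.float64(-51.0), np.float64(3.7), np.float64(-0.0), np.float64(0.0), np.float64(-0.155)], [np.float64(-24.0), np.float64(-55.4), np.float64(3.7), np.float64(-0.0), np.float64(0.0), np.float64(-0.155)], [np.float64(-15.2), np.float64(-58.4), np.float64(3.7), np.float64(-0.0), np.float64(0.0), np.float64(-0.155)], [np.float64(-6.0), np.float64(-60.1), np.float64(3.7), np.float64(-0.0), np.float64(0.0), np.float64(-0.155)], [np.float64(3.3), np.float64(-60.3), np.float64(3.7), np.float64(-0.0), np.float64(0.0), np.float64(-0.155)], [np.float64(12.6), np.float64(-59.0), np.float64(3.7), np.float64(-0.0), np.float64(0.0), np.float64(-0.155)], [np.float64(21.5), np.float64(-56.4), np.float64(3.7), np.float64(-0.0), np.float64(0.0), np.float64(-0.155)]]
t 0.1 [ 180.6 -519.3  249.7] F [ 0.2 -0.3  0.4] w 85.2
```

Emit:
servo_tool(increments=[[-40,-45,4,0,0,-0.155],[-32,-51,4,0,0,-0.155],[-24,-55,4,0,0,-0.155],[-15,-58,4,0,0,-0.155],[-6,-60,4,0,0,-0.155],[3,-60,4,0,0,-0.155],[13,-59,4,0,0,-0.155],[21,-56,4,0,0,-0.155]], claw=1, force=50)

```text
time: 1.1
tool_pos: [0.4153, -0.0874, 0.2142]
ee_rot: [-0.002, 1.0, 0.018, -0.001]
force: [0.8, -0.6, -0.1]
gripper_width: 0.0857
```

```bash
sed -i 's/round(v,1) for/float(round(v,1)) for/;s/round(v,3) for/float(round(v,3)) for/' plan.py; python3 plan.py 368 307.5 180 79.4
```

```text
8 rows
[[-4.2, -49.5, 4.5, -0.001, -0.0, -0.169], [4.2, -49.5, 4.5, -0.001, -0.0, -0.169], [12.5, -48.1, 4.4, -0.001, -0.0, -0.169], [20.4, -45.3, 4.4, -0.001, -0.0, -0.169], [27.7, -41.3, 4.4, -0.001, -0.0, -0.169], [34.3, -36.0, 4.3, -0.001, -0.0, -0.169], [39.8, -29.8, 4.3, -0.001, -0.0, -0.169], [44.3, -22.6, 4.3, -0.001, -0.0, -0.169]]
t 1.1 [415.3 -87.4 214.2] F [ 0.8 -0.6 -0.1] w 85.7
```

Tracking is good.

Emit:
servo_tool(increments=[[-4,-49.5,4.5,0,0,-0.169],[4,-49.5,4.5,0,0,-0.169],[12.5,-48,4.5,0,0,-0.169],[20.5,-45,4.5,0,0,-0.169],[28,-41,4.5,0,0,-0.169],[34,-36,4.5,0,0,-0.169],[40,-30,4.5,0,0,-0.169],[44,-22.5,4.5,0,0,-0.169]])

```text
time: 2.1
tool_pos: [0.3564, 0.3194, 0.1766]
ee_rot: [-0.002, 0.753, 0.658, 0.0]
force: [1.1, -0.2, 0.7]
gripper_width: 0.0851
```

```bash
python3 plan.py 368 307.5 140 79.4 3; python3 plan.py 368 307.5 45 79.4 6
```

```text
3 rows
[[-3.5, 4.4, 12.2, -0.001, -0.001, 0.017], [-3.4, 4.4, 12.2, -0.001, -0.001, 0.017], [-3.3, 4.5, 12.2, -0.001, -0.001, 0.017]]
t 2.1 [356.4 319.4 176.6] F [ 1.1 -0.2  0.7] w 85.1
6 rows
[[-1.8, 2.3, 21.9, -0.001, -0.001, 0.008], [-1.8, 2.3, 21.9, -0.001, -0.001, 0.008], [-1.7, 2.3, 21.9, -0.001, -0.001, 0.008], [-1.7, 2.3, 21.9, -0.001, -0.001, 0.008], [-1.7, 2.3, 21.9, -0.001, -0.001, 0.008], [-1.6, 2.3, 21.9, -0.001, -0.001, 0.008]]
t 2.1 [356.4 319.4 176.6] F [ 1.1 -0.2  0.7] w 85.1
```

Emit:
servo_tool(increments=[[-3.5,4.5,12,0,0,0.017],[-3.5,4.5,12,0,0,0.017],[-3.5,4.5,12,0,0,0.017],[0,0,0,0,0,0]])

```text
time: 2.6
tool_pos: [0.3675, 0.3069, 0.1368]
ee_rot: [-0.002, 0.77, 0.638, -0.002]
force: [-0.4, -0.5, 0.9]
gripper_width: 0.0853
```

```bash
python3 plan.py 368 307.5 45 79.4 5
```

```text
5 rows
[[0.1, 0.2, 18.4, -0.001, -0.0, -0.0], [0.1, 0.1, 18.4, -0.001, -0.0, -0.0], [0.1, 0.1, 18.4, -0.001, -0.0, -0.0], [0.1, 0.1, 18.4, -0.001, -0.0, -0.0], [0.1, 0.1, 18.4, -0.001, -0.0, -0.0]]
t 2.6 [367.5 306.9 136.8] F [-0.4 -0.5  0.9] w 85.3
```

Emit:
servo_tool(increments=[[0,0,18.5,-0.001,0,0],[0,0,18.5,-0.001,0,0],[0,0,18.5,-0.001,0,0],[0,0,18.5,-0.001,0,0],[0,0,16,-0.001,0,0],[0,0,0,0,0,0]])

```text
time: 3.35
tool_pos: [0.3678, 0.3047, 0.0411]
ee_rot: [-0.0, 0.772, 0.636, 0.001]
force: [0.0, 0.1, -0.3]
gripper_width: 0.0859
```

Emit:
servo_tool(increments=[[0,0,0,0,0,0],[0,0,0,0,0,0],[0,0,0,0,0,0],[0,0,0,0,0,0],[0,0,0,0,0,0],[0,0,0,0,0,0]], claw=-1, force=30)

```text
time: 4.1
tool_pos: [0.3687, 0.3054, 0.043]
ee_rot: [-0.0, 0.772, 0.636, 0.002]
force: [0.8, 0.3, -1.3]
gripper_width: 0.0394
```

```bash
python3 - <<'E'
from h import *
cv2.imwrite("pics/s1.png",np.vstack([crop(grab_frame("side"),270,240,470,400,3),]))
E
python3 plan.py 368 307.5 125 79.4 4
```

```text
4 rows
[[0.6, -0.2, -20.5, 0.001, -0.001, -0.002], [0.5, -0.2, -20.5, 0.001, -0.001, -0.002], [0.5, -0.2, -20.5, 0.001, -0.001, -0.002], [0.5, -0.3, -20.5, 0.001, -0.001, -0.002]]
t 4.15 [368.7 305.4  43. ] F [-0.5 -0.2 -1. ] w 39.3
```

View pics/s1.png

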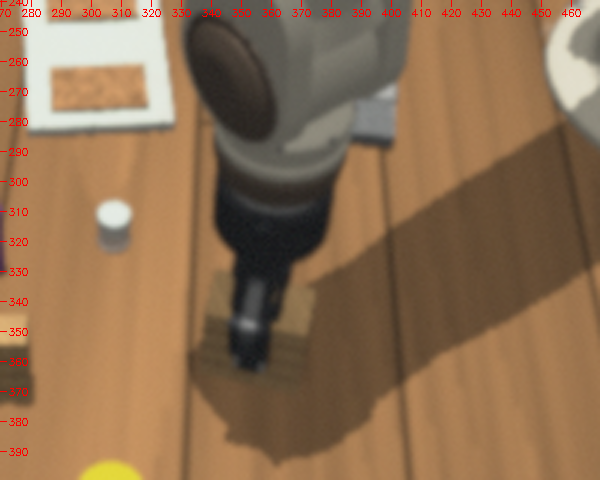

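The thick wall is gripped (39.4 mm, as expected). Lifting it.

Emit:
servo_tool(increments=[[0,0,-20,0,0,0],[0,0,-30,0,0,0],[0,0,-30,0,0,0],[0,0,-10,0,0,0]])

```text
time: 4.65
tool_pos: [0.3677, 0.3045, 0.1338]
ee_rot: [-0.0, 0.772, 0.636, 0.0]
force: [-0.1, 0.1, -1.2]
gripper_width: 0.04
```

```bash
python3 plan.py 498 54.5 120 97.8 8
```

```text
8 rows
[[-27.6, 22.0, 1.7, 0.0, -0.0, -0.041], [-28.4, 20.8, 1.7, 0.0, -0.0, -0.041], [-29.3, 19.6, 1.7, 0.0, -0.0, -0.041], [-30.1, 18.4, 1.7, 0.0, -0.0, -0.041], [-30.8, 17.2, 1.7, 0.0, -0.0, -0.041], [-31.5, 15.9, 1.7, 0.0, -0.0, -0.041], [-32.1, 14.6, 1.7, 0.0, -0.0, -0.041], [-32.7, 13.3, 1.7, 0.0, -0.0, -0.041]]
t 4.65 [367.7 304.5 133.8] F [-0.1  0.1 -1.2] w 40.0
```

Emit:
servo_tool(increments=[[-27.5,22,0,0,0,-0.041],[-28.5,21,0,0,0,-0.041],[-29.5,19.5,0,0,0,-0.041],[-30,18.5,2,0,0,-0.041],[-31,17,2,0,0,-0.041],[-31.5,16,2,0,0,-0.041],[-32,14.5,2,0,0,-0.041],[-32.5,13.5,2,0,0,-0.041]])

```text
time: 5.65
tool_pos: [0.5013, 0.0489, 0.1171]
ee_rot: [-0.002, 0.652, 0.759, -0.001]
force: [1.0, -0.9, -0.7]
gripper_width: 0.0402
```

```bash
python3 plan.py 498 54.5 85 97.8 3
```

```text
3 rows
[[2.0, -0.8, 10.7, -0.002, -0.0, 0.005], [2.0, -0.8, 10.7, -0.002, -0.0, 0.005], [2.0, -0.8, 10.7, -0.002, -0.0, 0.005]]
t 5.65 [501.3  48.9 117.1] F [ 1.  -0.9 -0.7] w 40.2
```

Emit:
servo_tool(increments=[[2,-1,10.5,-0.002,0,0.005],[2,-1,10.5,-0.002,0,0.005],[2,-1,10.5,-0.002,0,0.005],[0,0,0,0,0,0]])

```text
time: 6.15
tool_pos: [0.4959, 0.0541, 0.0809]
ee_rot: [-0.001, 0.658, 0.753, -0.001]
force: [0.2, -0.4, -1.2]
gripper_width: 0.0395
```

```bash
python3 plan.py 498 54.5 61 97.8 2;  python3 - <<'E'
from h import *
cv2.imwrite("pics/s2.png",mont(crop(grab_frame("side"),250,210,350,300,5),crop(grab_frame("top"),255,170,365,260,3)))
E
```

```text
2 rows
[[0.1, 1.1, 9.9, -0.001, -0.001, -0.001], [0.1, 1.1, 9.9, -0.001, -0.001, -0.001]]
t 6.15 [495.9  54.1  80.9] F [ 0.2 -0.4 -1.2] w 39.5
```

View pics/s2.png

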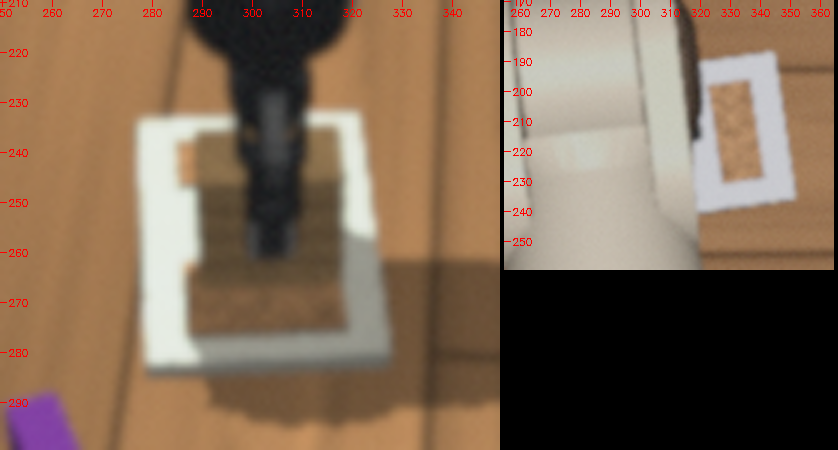

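The wall hangs squarely over the wide pad, with its bottom edge in the side view at row ~267 above a pad spanning columns 287-318. Lowering it.

Emit:
servo_tool(increments=[[0,1,8,-0.001,-0.001,0],[0,1,8,-0.001,-0.001,0],[0,0,2,0,0,0],[0,0,0,0,0,0]])

```text
time: 6.75
tool_pos: [0.4993, 0.0547, 0.0636]
ee_rot: [0.001, 0.658, 0.753, 0.001]
force: [-0.6, 0.0, 0.3]
gripper_width: 0.0401
```

```bash
python3 plan.py 498 54.5 59 97.8 2
```

```text
2 rows
[[0.0, -0.7, 2.3, 0.001, 0.0, -0.001], [0.0, -0.6, 2.3, 0.001, 0.0, -0.001]]
t 6.75 [499.3  54.7  63.6] F [-0.6  0.   0.3] w 40.1
```

Emit:
servo_tool(increments=[[0,-1,2,0,0,0],[0,0,2,0,0,0],[0,0,0,0,0,0]])

```text
time: 7.12
tool_pos: [0.4984, 0.0544, 0.0596]
ee_rot: [0.001, 0.658, 0.753, 0.001]
force: [0.0, 0.1, -2.2]
gripper_width: 0.0395
```

Emit:
servo_tool(increments=[[0,0,1.5,0,0,0],[0,0,0,0,0,0]])

```text
time: 7.38
tool_pos: [0.4988, 0.0544, 0.0586]
ee_rot: [0.002, 0.658, 0.753, 0.001]
force: [-0.0, 0.7, -1.4]
gripper_width: 0.0397
```

Emit:
servo_tool(increments=[[0,0,1.5,0,0,0],[0,0,0,0,0,0]])

```text
time: 7.62
tool_pos: [0.4991, 0.0544, 0.0588]
ee_rot: [0.002, 0.658, 0.753, 0.002]
force: [-0.5, 0.4, -0.4]
gripper_width: 0.0394
```

Emit:
servo_tool(increments=[[0,0,2,0,0,0],[0,0,0,0,0,0]])

```text
time: 7.88
tool_pos: [0.4995, 0.0545, 0.0587]
ee_rot: [0.003, 0.658, 0.753, 0.002]
force: [-0.9, 0.4, -1.9]
gripper_width: 0.0402
```

It has stopped descending at 58.7 mm, so it's seated. Releasing.

Emit:
servo_tool(increments=[[0,0,0,0,0,0],[0,0,0,0,0,0],[0,0,0,0,0,0],[0,0,0,0,0,0]], claw=0.45)

```text
time: 8.38
tool_pos: [0.4994, 0.0545, 0.0579]
ee_rot: [0.003, 0.658, 0.753, 0.002]
force: [-0.1, 0.4, -0.5]
gripper_width: 0.0619
```

```bash
python3 plan.py 499 54.5 130 97.8 3; python3 plan.py 558 340.5 150 94.3 8
```

```text
3 rows
[[0.0, 0.0, -24.0, 0.002, 0.0, -0.001], [0.0, -0.0, -24.0, 0.002, 0.0, -0.001], [0.0, -0.1, -24.0, 0.002, 0.0, -0.001]]
t 8.38 [499.4  54.5  57.9] F [-0.1  0.4 -0.5] w 61.9
8 rows
[[34.4, 12.1, -11.5, 0.001, 0.0, 0.007], [34.5, 11.8, -11.5, 0.001, 0.0, 0.007], [34.6, 11.6, -11.5, 0.001, 0.0, 0.007], [34.7, 11.3, -11.5, 0.001, 0.0, 0.007], [34.8, 11.1, -11.5, 0.001, 0.0, 0.007], [34.9, 10.8, -11.5, 0.001, 0.0, 0.007], [35.0, 10.5, -11.5, 0.001, 0.0, 0.007], [35.0, 10.2, -11.5, 0.001, 0.0, 0.007]]
t 8.38 [499.4  54.5  57.9] F [-0.1  0.4 -0.5] w 61.9
```

Emit:
servo_tool(increments=[[0,0,-20,0.002,0,0],[0,0,-30,0.002,0,0],[0,0,-30,0.002,0,0],[35,12,-10,0,0,0.007],[55,18,0,0,0,0.014],[55,18,0,0,0,0.014],[55,17,0,0,0,0.014],[55,17,0,0,0,0.014]])

```text
time: 9.38
tool_pos: [0.555, 0.3212, 0.151]
ee_rot: [0.001, 0.685, 0.729, 0.001]
force: [2.1, -1.1, 0.1]
gripper_width: 0.0621
```

```bash
python3 plan.py 558 340.5 135 94.3 3; python3 - <<'E'
from h import *
s=grab_frame("side");t=grab_frame("top"); cv2.imwrite("pics/t3.png",t)
cv2.imwrite("pics/s3.png",mont(crop(s,260,200,350,300,5),crop(t,255,170,365,260,3)))
for thr in (145,155): print(*face(t,(270,190,310,245),.086,thr=thr))
E
```

```text
3 rows
[[6.4, 1.4, 5.3, 0.001, 0.0, -0.004], [6.3, 1.4, 5.3, 0.001, 0.0, -0.004], [6.3, 1.5, 5.3, 0.001, 0.0, -0.004]]
t 9.38 [555.  321.2 151. ] F [ 2.1 -1.1  0.1] w 62.1
[289.5 217.9] [0.495  0.0543 0.086 ] [0.1206 0.0906] 179.7938512475161
[293.3 219.4] [0.4916 0.0457 0.086 ] [0.1164 0.0896] 7.295193980518121
```

View pics/s3.png

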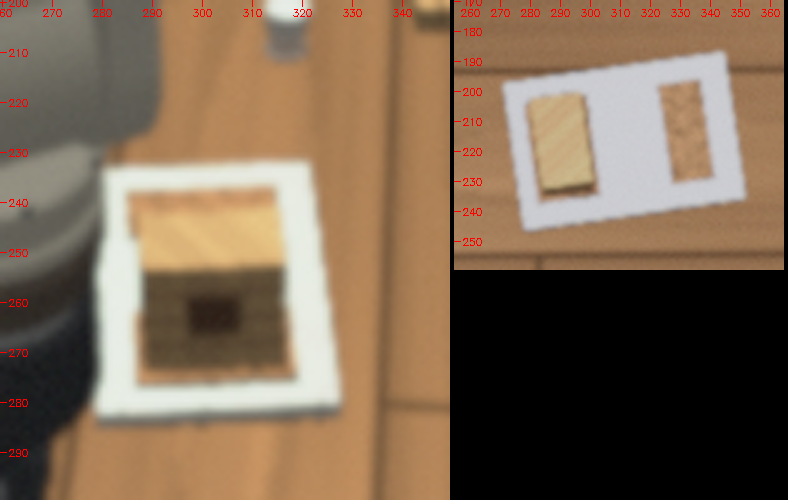

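The thick wall stands on the wide pad. I'll measure it with a saturation-based mask.

```bash
cat >> h.py <<'E'
def wood(t):  # image whose G channel is suppressed on white
    h=cv2.cvtColor(t,cv2.COLOR_BGR2HSV); o=t.copy(); o[h[...,1]<60]=0; return o
E
python3 - <<'E'
from h import *
t=cv2.imread("pics/t3.png"); print(t[215,291],t[210,331])
for thr in (150,158,165): print(*face(wood(t),(270,190,310,245),.086,thr=thr))
E
```

```text
[134 176 202] [109 145 185]
[290.  216.5] [0.498  0.0532 0.086 ] [0.0677 0.0431] 8.5241144056844
[290.4 216.4] [0.4983 0.0522 0.086 ] [0.0669 0.0397] 7.89470066050518
[290.6 216.2] [0.4987 0.0519 0.086 ] [0.0662 0.0383] 7.635159027220652
```

Emit:
servo_tool(increments=[[6.5,1.5,5,0,0,-0.004],[6.5,1.5,5,0,0,-0.004],[6.5,1.5,5,0,0,-0.004],[0,0,0,0,0,0]], claw=1)

```text
time: 9.98
tool_pos: [0.5579, 0.3434, 0.1325]
ee_rot: [0.0, 0.679, 0.734, -0.0]
force: [-0.2, 0.4, 0.1]
gripper_width: 0.0848
```

```bash
python3 plan.py 558 340.5 45 94.3 5
```

```text
5 rows
[[-0.6, -0.0, 17.5, -0.0, 0.0, 0.001], [-0.6, -0.0, 17.5, -0.0, 0.0, 0.001], [-0.6, -0.0, 17.5, -0.0, 0.0, 0.001], [-0.6, -0.0, 17.5, -0.0, 0.0, 0.001], [-0.6, -0.0, 17.5, -0.0, 0.0, 0.001]]
t 9.97 [557.9 343.4 132.5] F [-0.2  0.4  0.1] w 84.8
```

Emit:
servo_tool(increments=[[-0.6,0,17.5,0,0,0],[-0.6,0,17.5,0,0,0],[-0.6,0,17.5,0,0,0],[-0.6,0,17.5,0,0,0],[-0.6,0,14,0,0,0],[0,0,0,0,0,0]])

```text
time: 10.72
tool_pos: [0.5574, 0.3384, 0.0412]
ee_rot: [0.0, 0.679, 0.734, -0.002]
force: [0.1, 0.4, -0.1]
gripper_width: 0.0852
```

Emit:
servo_tool(increments=[[0,0,0,0,0,0],[0,0,0,0,0,0],[0,0,0,0,0,0],[0,0,0,0,0,0],[0,0,0,0,0,0],[0,0,0,0,0,0],[0,0,0,0,0,0],[0,0,0,0,0,0]], claw=-1, force=30)

```text
time: 11.72
tool_pos: [0.5583, 0.3391, 0.0433]
ee_rot: [0.001, 0.679, 0.734, -0.0]
force: [-0.6, -1.1, -0.7]
gripper_width: 0.0235
```

```bash
python3 - <<'E'
from h import *
t=cv2.imread("pics/t3.png");s=cv2.imread("pics/s3.png")
w=wood(t)
# pad & board edges again in this picture
hsv=cv2.cvtColor(t,cv2.COLOR_BGR2HSV)
n=face(w,(318,190,345,240),.016,thr=90); print("narrow",*n)
E
python3 plan.py 558 340 45 94.3 1
```

```text
narrow [332.  213.5] [ 0.5107 -0.0449  0.016 ] [0.0779 0.0323] 8.36465045047251
1 rows
[[0.9, -0.3, -1.7, 0.001, 0.001, 0.002]]
t 11.72 [558.3 339.1  43.3] F [-0.6 -1.1 -0.7] w 23.5
```

Thin wall gripped (23.5 mm). I'll lift it and carry it over the thick wall at a safe height.

Emit:
servo_tool(increments=[[0,0,-20,0,0,0],[0,0,-35,0,0,0],[0,0,-35,0,0,0],[0,0,-35,0,0,0],[-20,2,-10,0,0,0],[-50,2,0,0,0,-0.008],[-50,2,0,0,0,-0.01],[-50,2,0,0,0,-0.01]])

```text
time: 12.72
tool_pos: [0.5805, 0.1659, 0.1882]
ee_rot: [0.001, 0.667, 0.745, 0.001]
force: [0.1, -0.8, -1.5]
gripper_width: 0.0239
```

```bash
python3 plan.py 511 -44 165 97.8 5
```

```text
5 rows
[[-40.2, -18.5, 4.6, 0.001, 0.0, -0.005], [-40.1, -18.7, 4.6, 0.001, 0.0, -0.005], [-40.0, -18.9, 4.6, 0.001, 0.0, -0.005], [-39.9, -19.1, 4.6, 0.001, 0.0, -0.005], [-39.8, -19.3, 4.6, 0.001, 0.0, -0.005]]
t 12.72 [580.5 165.9 188.2] F [ 0.1 -0.8 -1.5] w 23.9
```

Emit:
servo_tool(increments=[[-40,-18.5,2,0,0,-0.005],[-40,-18.5,2,0,0,-0.005],[-40,-19,5,0,0,-0.005],[-40,-19,5,0,0,-0.005],[-38,-19,5,0,0,-0.005],[0,0,0,0,0,0]])

```text
time: 13.48
tool_pos: [0.5047, -0.0572, 0.1674]
ee_rot: [0.001, 0.66, 0.751, -0.0]
force: [0.5, -0.6, -1.1]
gripper_width: 0.0235
```

```bash
python3 plan.py 511 -44 68 97.8 5
```

```text
5 rows
[[2.5, 1.6, 19.9, 0.0, 0.001, -0.002], [2.5, 1.6, 19.9, 0.0, 0.001, -0.002], [2.5, 1.6, 19.9, 0.0, 0.001, -0.002], [2.5, 1.6, 19.9, 0.0, 0.001, -0.002], [2.5, 1.6, 19.9, 0.0, 0.001, -0.002]]
t 13.47 [504.7 -57.2 167.4] F [ 0.5 -0.6 -1.1] w 23.5
```

Emit:
servo_tool(increments=[[4,3,12,0,0,0],[4,3,20,0,0,-0.005],[4.5,2,20,0,0,-0.005],[0,0,20,0,0,0],[0,0,18,0,0,0],[0,0,0,0,0,0],[0,0,0,0,0,0]])

```text
time: 14.35
tool_pos: [0.5114, -0.0387, 0.0708]
ee_rot: [0.0, 0.654, 0.756, -0.001]
force: [-0.4, 0.4, -1.4]
gripper_width: 0.0236
```

```bash
python3 plan.py 511 -44 62 97.8 1
```

```text
1 rows
[[-5.2, -1.1, 8.8, -0.001, 0.001, 0.008]]
t 14.35 [511.4 -38.7  70.8] F [-0.4  0.4 -1.4] w 23.6
```

Emit:
servo_tool(increments=[[-5.2,-1.1,4,0,0,0.008],[0,0,0,0,0,0]])

```text
time: 14.6
tool_pos: [0.5117, -0.0441, 0.0676]
ee_rot: [0.001, 0.657, 0.754, -0.0]
force: [-0.5, -0.6, -0.5]
gripper_width: 0.0238
```

```bash
python3 plan.py 511 -44 60 97.8 1; python3 - <<'E'
from h import *
s=grab_frame("side")
cv2.imwrite("pics/s4.png",crop(s,260,200,350,300,6))
E
```

```text
1 rows
[[0.2, -0.7, 7.6, 0.0, 0.002, -0.0]]
t 14.6 [511.7 -44.1  67.6] F [-0.5 -0.6 -0.5] w 23.8
```

View pics/s4.png

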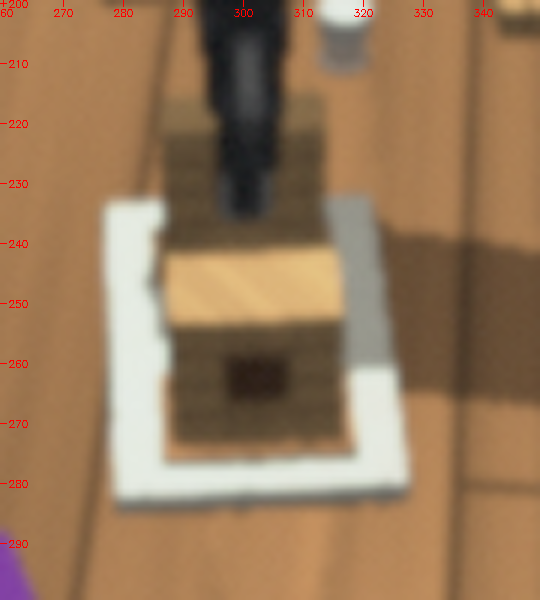

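The thin wall hangs behind the thick one, over the narrow pad and square to it. Lowering to z≈59.

Emit:
servo_tool(increments=[[0,0,4,0,0,0],[0,0,3,0,0,0],[0,0,2,0,0,0],[0,0,0,0,0,0]])

```text
time: 15.15
tool_pos: [0.5123, -0.0442, 0.0593]
ee_rot: [0.001, 0.658, 0.753, 0.0]
force: [0.4, 0.1, 0.5]
gripper_width: 0.0236
```

Emit:
servo_tool(increments=[[0,0,1.5,0,0,0],[0,0,0,0,0,0]])

```text
time: 15.4
tool_pos: [0.5125, -0.0442, 0.0595]
ee_rot: [0.002, 0.658, 0.753, 0.001]
force: [-0.4, -0.3, -1.1]
gripper_width: 0.0235
```

Emit:
servo_tool(increments=[[0,0,1.5,0,0,0],[0,0,0,0,0,0]])

```text
time: 15.65
tool_pos: [0.5128, -0.0442, 0.0594]
ee_rot: [0.003, 0.657, 0.753, 0.001]
force: [-0.4, -0.7, -1.5]
gripper_width: 0.0232
```

Emit:
servo_tool(increments=[[0,0,0,0,0,0],[0,0,0,0,0,0],[0,0,0,0,0,0],[0,0,0,0,0,0]], claw=0.05)

```text
time: 16.15
tool_pos: [0.5127, -0.0442, 0.0586]
ee_rot: [0.002, 0.658, 0.753, 0.001]
force: [-0.5, -0.1, 1.2]
gripper_width: 0.0447
```

```bash
python3 plan.py 512.5 -44.2 140 97.8 4; python3 plan.py 387 -304 140 10.8 9
```

```text
4 rows
[[-0.0, 0.0, -20.4, 0.001, 0.001, -0.0], [-0.0, 0.0, -20.4, 0.001, 0.001, -0.0], [-0.0, -0.0, -20.4, 0.001, 0.001, -0.0], [-0.0, -0.0, -20.4, 0.001, 0.001, -0.0]]
t 16.15 [512.7 -44.2  58.6] F [-0.5 -0.1  1.2] w 44.7
9 rows
[[-26.7, -17.7, -9.1, 0.001, -0.0, 0.169], [-29.3, -13.0, -9.1, 0.001, -0.0, 0.169], [-31.1, -7.9, -9.0, 0.001, -0.0, 0.169], [-32.0, -2.5, -9.0, 0.001, -0.0, 0.169], [-31.9, 2.9, -9.0, 0.001, -0.0, 0.169], [-31.0, 8.2, -9.0, 0.001, -0.0, 0.169], [-29.2, 13.3, -9.0, 0.001, -0.0, 0.169], [-26.6, 18.0, -9.0, 0.001, -0.0, 0.169]]
[[-23.2, 22.2, -9.0, 0.001, -0.0, 0.169]]
t 16.15 [512.7 -44.2  58.6] F [-0.5 -0.1  1.2] w 44.7
```

Emit:
servo_tool(increments=[[0,0,-20,0,0,0],[0,0,-35,0,0,0],[0,0,-35,0,0,0],[-27,-18,0,0,0,0.169],[-29,-13,0,0,0,0.169],[-31,-8,0,0,0,0.169],[-32,-3,0,0,0,0.169],[-32,3,0,0,0,0.169]])

```text
time: 17.15
tool_pos: [0.4393, -0.1901, 0.1511]
ee_rot: [0.002, 0.913, 0.408, 0.002]
force: [0.2, 0.7, -0.1]
gripper_width: 0.0449
```

```bash
python3 plan.py 387 -304 140 10.8 5
```

```text
5 rows
[[-23.9, 7.4, 2.2, 0.001, -0.001, 0.13], [-22.8, 10.5, 2.2, 0.001, -0.001, 0.13], [-21.2, 13.3, 2.2, 0.001, -0.001, 0.13], [-19.3, 16.0, 2.2, 0.001, -0.001, 0.13], [-17.1, 18.3, 2.2, 0.001, -0.001, 0.13]]
t 17.15 [ 439.3 -190.1  151.1] F [ 0.2  0.7 -0.1] w 44.9
```

Emit:
servo_tool(increments=[[-24,7.5,2,0,0,0.13],[-23,10.5,2,0,0,0.13],[-21,13.5,2,0,0,0.13],[-19,16,2,0,0,0.13],[-16,17,2,0,0,0.12],[0,0,0,0,0,0]], claw=1)

```text
time: 17.9
tool_pos: [0.3841, -0.3072, 0.1408]
ee_rot: [0.001, 0.996, 0.087, 0.003]
force: [-0.1, -0.0, 0.2]
gripper_width: 0.0856
```

```bash
python3 plan.py 387 -304 80 10.8 3; python3 - <<'E'
from h import *
t=grab_frame("top"); s=grab_frame("side"); cv2.imwrite("pics/t5.png",t); cv2.imwrite("pics/side5.png",s)
cv2.imwrite("pics/s5.png",mont(crop(t,265,180,360,255,5),crop(s,265,205,335,290,4)))
w=wood(t)
for thr in (150,156,162): print("thick",*face(w,(270,190,308,245),.086,thr=thr)); print("thin",*face(w,(316,185,352,240),.086,thr=thr))
E
```

```text
3 rows
[[1.0, -1.0, 20.3, 0.001, -0.002, -0.005], [1.1, -0.9, 20.3, 0.001, -0.002, -0.005], [1.1, -0.9, 20.3, 0.001, -0.002, -0.005]]
t 17.9 [ 384.1 -307.2  140.8] F [-0.1 -0.   0.2] w 85.6
thick [290.  216.6] [0.4979 0.0532 0.086 ] [0.068  0.0438] 8.339551908766822
thin [333.4 210.1] [ 0.5121 -0.0456  0.086 ] [0.067  0.0218] 8.02988455839548
thick [289.9 216.5] [0.498  0.0533 0.086 ] [0.0676 0.0429] 8.452176547226003
thin [333.5 209.9] [ 0.5124 -0.0458  0.086 ] [0.0663 0.0214] 7.92373922151819
thick [290.4 216.4] [0.4983 0.0522 0.086 ] [0.067  0.0398] 7.894453659991484
thin [333.6 209.8] [ 0.5126 -0.046   0.086 ] [0.0658 0.0208] 7.8482728842547544
```

View pics/s5.png

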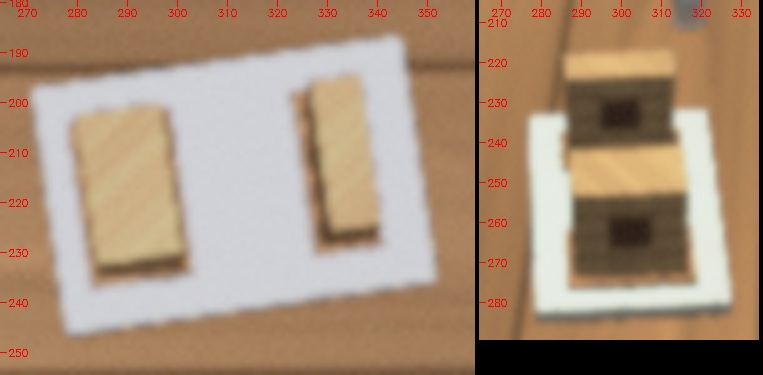

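Both walls stand square, within about 1.5 mm of their pad centres (thick measured at (498, 53) against (497, 54); thin at (512, -46) against (511, -45)). Now the loft.

Emit:
servo_tool(increments=[[1,-1,20,0.001,-0.002,-0.005],[1,-1,20,0.001,-0.002,-0.005],[1,-1,20,0.001,-0.002,-0.005],[0,0,0,0,0,0]])

```text
time: 18.5
tool_pos: [0.3883, -0.2994, 0.0757]
ee_rot: [-0.001, 0.995, 0.101, -0.001]
force: [-1.0, -0.2, 0.3]
gripper_width: 0.0854
```

```bash
python3 plan.py 387 -304 23 10.8 4
```

```text
4 rows
[[-0.5, 1.1, 13.2, -0.0, 0.001, 0.003], [-0.5, 1.1, 13.2, -0.0, 0.001, 0.003], [-0.5, 1.1, 13.2, -0.0, 0.001, 0.003], [-0.5, 1.1, 13.2, -0.0, 0.001, 0.003]]
t 18.5 [ 388.3 -299.4   75.7] F [-1.  -0.2  0.3] w 85.4
```

Emit:
servo_tool(increments=[[-0.5,1,13,0,0,0.003],[-0.5,1,13,0,0,0.003],[-0.5,1,12,0,0,0.003],[0,0.5,6,0,0,0],[0,0,2,0,0,0],[0,0,0,0,0,0]])

```text
time: 19.25
tool_pos: [0.3879, -0.3032, 0.0272]
ee_rot: [-0.0, 0.995, 0.097, -0.001]
force: [-0.2, 0.4, -0.5]
gripper_width: 0.0854
```

```bash
python3 plan.py 387 -304 21 10.8 1
```

```text
1 rows
[[-1.0, 0.6, 6.2, -0.001, 0.001, 0.006]]
t 19.25 [ 387.9 -303.2   27.2] F [-0.2  0.4 -0.5] w 85.4
```

Emit:
servo_tool(increments=[[-0.5,0.5,4,0,0.001,0.004],[0,0,2,0,0,0],[0,0,0,0,0,0]])

```text
time: 19.62
tool_pos: [0.3879, -0.3041, 0.0215]
ee_rot: [0.0, 0.995, 0.095, 0.0]
force: [-0.5, 0.5, 0.5]
gripper_width: 0.085
```

Emit:
servo_tool(increments=[[0,0,0,0,0,0],[0,0,0,0,0,0],[0,0,0,0,0,0],[0,0,0,0,0,0],[0,0,0,0,0,0],[0,0,0,0,0,0]], claw=-1, force=40)

```text
time: 20.38
tool_pos: [0.388, -0.3043, 0.0219]
ee_rot: [0.0, 0.995, 0.095, 0.0]
force: [-0.3, 1.0, 0.2]
gripper_width: 0.0549
```

Emit:
servo_tool(increments=[[0,0,-10,0,0,0],[0,0,-30,0,0,0],[0,0,-35,0,0,0],[0,0,-35,0,0,0],[0,0,-25,0,0,0],[0,0,0,0,0,0]])

```text
time: 21.12
tool_pos: [0.3874, -0.3037, 0.163]
ee_rot: [0.0, 0.995, 0.095, 0.0]
force: [-0.4, 0.1, -1.1]
gripper_width: 0.0549
```

```bash
python3 plan.py 480 -100 160 7.8 5; python3 - <<'E'
from h import *
t=grab_frame("top"); s=grab_frame("side"); cv2.imwrite("pics/t6.png",t)
cv2.imwrite("pics/s6.png",mont(crop(t,395,240,495,290,4),crop(s,310,100,400,200,4)))
E
```

```text
5 rows
[[25.9, -36.5, 0.6, 0.0, -0.0, 0.011], [25.5, -36.8, 0.6, 0.0, -0.0, 0.011], [25.1, -37.1, 0.6, 0.0, -0.0, 0.011], [24.7, -37.3, 0.6, 0.0, -0.0, 0.011], [24.3, -37.6, 0.6, 0.0, -0.0, 0.011]]
t 21.12 [ 387.4 -303.7  163. ] F [-0.4  0.1 -1.1] w 54.9
```

View pics/s6.png

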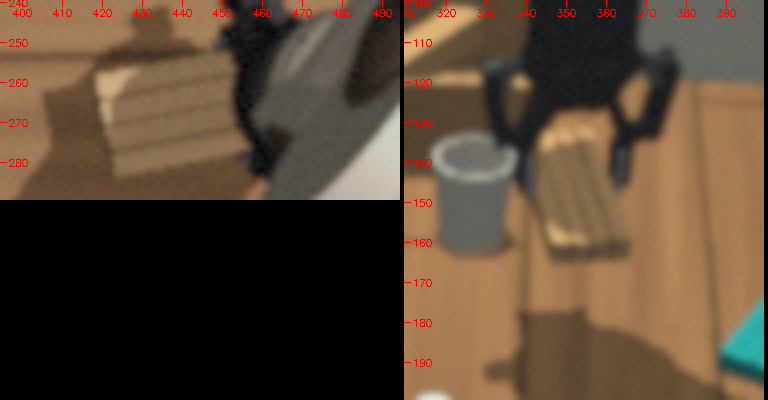

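The loft is held level and square in the jaws (54.9 mm). Carrying it over the walls.

Emit:
servo_tool(increments=[[26,-36,0,0,0,0.011],[25,-37,0,0,0,0.011],[25,-37,0,0,0,0.011],[25,-37,0,0,0,0.011],[24,-37,0,0,0,0.01],[0,0,0,0,0,0]])

```text
time: 21.98
tool_pos: [0.4781, -0.0941, 0.1504]
ee_rot: [-0.004, 0.998, 0.066, -0.007]
force: [-0.6, -0.9, -2.0]
gripper_width: 0.0545
```

```bash
python3 - <<'E'
from h import *
a=P("top",421,270.5,.159); print("left end mid",a, "along",(a[:2]-[.3874,-.3037])@[-np.sin(np.radians(10.8)),np.cos(np.radians(10.8))])
E
python3 plan.py 504.5 5.5 135 7.8 4
```

```text
left end mid [ 0.3737524  -0.22921118  0.159     ] along 0.07572672560888076
4 rows
[[9.9, -23.8, 3.9, -0.002, 0.003, -0.001], [9.9, -23.8, 3.9, -0.002, 0.003, -0.001], [9.9, -23.8, 3.9, -0.002, 0.003, -0.001], [9.9, -23.8, 3.9, -0.002, 0.003, -0.001]]
t 21.98 [478.1 -94.1 150.4] F [-0.6 -0.9 -2. ] w 54.5
```

Emit:
servo_tool(increments=[[10,-24,0,-0.003,0.003,0],[10,-24,1,-0.003,0.003,0],[10,-24,2,-0.002,0.003,0],[10,-23,2,-0.002,0.003,0],[0,0,0,0,0,0],[0,0,0,0,0,0]])

```text
time: 22.72
tool_pos: [0.5018, 0.0046, 0.1374]
ee_rot: [0.001, 0.998, 0.065, -0.007]
force: [0.9, 0.2, -1.5]
gripper_width: 0.0552
```

```bash
python3 plan.py 504.5 5.5 117 7.8 3
```

```text
3 rows
[[1.0, -0.2, 6.8, 0.0, 0.004, -0.002], [1.0, -0.2, 6.8, 0.0, 0.004, -0.002], [1.0, -0.2, 6.8, 0.0, 0.004, -0.002]]
t 22.73 [501.8   4.6 137.4] F [ 0.9  0.2 -1.5] w 55.2
```

Emit:
servo_tool(increments=[[1,0,6,0,0.005,-0.002],[1,0,6,0,0.005,-0.002],[1,0,4,0,0.004,-0.001],[0,0,0,0,0,0]])

```text
time: 23.22
tool_pos: [0.5041, 0.0028, 0.1196]
ee_rot: [0.001, 0.998, 0.066, 0.0]
force: [-0.5, -0.7, -1.4]
gripper_width: 0.0548
```

```bash
python3 plan.py 504.5 5.5 110 7.8 1; python3 - <<'E'
from h import *
s=grab_frame("side")
cv2.imwrite("pics/s7.png",crop(s,250,170,370,295,4.5))
E
```

```text
1 rows
[[0.7, -2.6, 9.6, 0.002, -0.0, -0.004]]
t 23.23 [504.1   2.8 119.6] F [-0.5 -0.7 -1.4] w 54.8
```

View pics/s7.png

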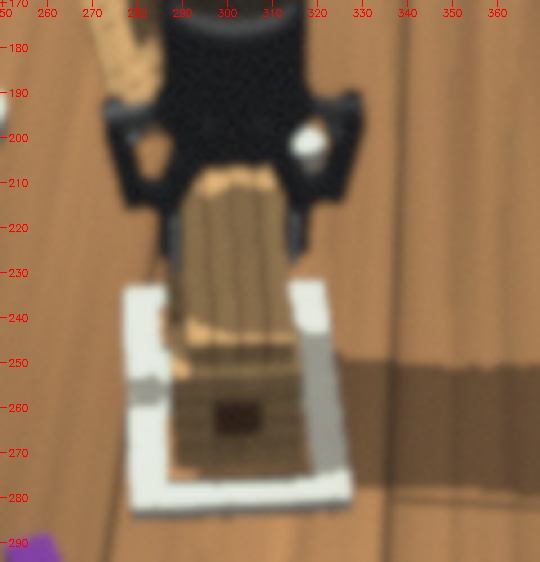

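The loft hovers square over both walls. Correcting by 2.5 mm, then lowering.

Emit:
servo_tool(increments=[[0.5,-2.6,4,0.002,0,-0.004],[0,0,4,0,0,0],[0,0,1,0,0,0],[0,0,0,0,0,0]])

```text
time: 23.78
tool_pos: [0.5046, 0.0058, 0.1104]
ee_rot: [-0.0, 0.998, 0.069, 0.0]
force: [-0.3, 0.6, -1.0]
gripper_width: 0.0549
```

```bash
python3 plan.py 504.5 5.5 108 7.8 1
```

```text
1 rows
[[-0.1, 0.3, 2.4, -0.0, -0.001, 0.001]]
t 23.77 [504.6   5.8 110.4] F [-0.3  0.6 -1. ] w 54.9
```

Emit:
servo_tool(increments=[[0,0,1.5,0,0,0],[0,0,0,0,0,0]])

```text
time: 24.02
tool_pos: [0.5047, 0.0058, 0.109]
ee_rot: [-0.0, 0.998, 0.069, 0.001]
force: [0.4, 0.0, -2.0]
gripper_width: 0.0547
```

Emit:
servo_tool(increments=[[0,0,1.5,0,0,0],[0,0,0,0,0,0]])

```text
time: 24.28
tool_pos: [0.5049, 0.0058, 0.108]
ee_rot: [-0.0, 0.998, 0.069, 0.001]
force: [0.1, 0.3, -1.5]
gripper_width: 0.0551
```

Emit:
servo_tool(increments=[[0,0,1.5,0,0,0],[0,0,0,0,0,0]])

```text
time: 24.52
tool_pos: [0.5051, 0.0058, 0.1082]
ee_rot: [-0.0, 0.998, 0.069, 0.002]
force: [-0.6, 0.3, -1.6]
gripper_width: 0.0545
```

Emit:
servo_tool(increments=[[0,0,0,0,0,0],[0,0,0,0,0,0],[0,0,0,0,0,0],[0,0,0,0,0,0]], claw=0.8)

```text
time: 25.02
tool_pos: [0.5052, 0.0058, 0.1079]
ee_rot: [-0.0, 0.998, 0.069, 0.002]
force: [0.1, -0.5, -0.2]
gripper_width: 0.0768
```

Emit:
servo_tool(increments=[[0,0,-15,0,0,0],[0,0,-30,0,0,0],[0,0,-30,0,0,0],[0,0,-25,0,0,0],[0,40,0,0,0,0],[0,55,0,0,0,0],[0,55,0,0,0,0],[0,40,0,0,0,0]])

```text
time: 26.02
tool_pos: [0.5325, -0.1853, 0.2204]
ee_rot: [0.001, 0.997, 0.071, 0.006]
force: [1.2, 1.0, 0.3]
gripper_width: 0.077
```

```bash
python3 plan.py 581.5 -318 180 17 4
```

```text
4 rows
[[7.3, 34.6, 10.2, 0.001, -0.003, -0.038], [6.0, 34.8, 10.2, 0.001, -0.003, -0.038], [4.7, 35.0, 10.2, 0.001, -0.003, -0.038], [3.3, 35.2, 10.1, 0.001, -0.003, -0.038]]
t 26.02 [ 532.5 -185.3  220.4] F [1.2 1.  0.3] w 77.0
```

Emit:
servo_tool(increments=[[7,34.5,10,0,-0.003,-0.038],[6,35,10,0,-0.003,-0.038],[4.5,35,10,0,-0.003,-0.038],[3,28,8,0,-0.003,-0.036],[0,0,0,0,0,0],[0,0,0,0,0,0]])

```text
time: 26.78
tool_pos: [0.5802, -0.3189, 0.188]
ee_rot: [0.003, 0.989, 0.146, 0.002]
force: [0.3, 0.3, -0.2]
gripper_width: 0.0769
```

```bash
python3 plan.py 581.5 -318 110 17 3; python3 - <<'E'
from h import *
t=grab_frame("top"); s=grab_frame("side"); cv2.imwrite("pics/t8.png",t)
cv2.imwrite("pics/s8.png",mont(crop(t,260,175,365,255,4),crop(s,260,190,350,295,4)))
w=wood(t)
for thr in (140,150,156): print("loft",*face(w,(265,180,360,250),.104,thr=thr))
hsv=cv2.cvtColor(t,cv2.COLOR_BGR2HSV)
E
```

```text
3 rows
[[0.4, -0.3, 26.0, 0.002, -0.001, -0.001], [0.5, -0.3, 26.0, 0.002, -0.001, -0.001], [0.5, -0.2, 26.0, 0.002, -0.001, -0.001]]
t 26.77 [ 580.2 -318.9  188. ] F [ 0.3  0.3 -0.2] w 76.9
loft [310.5 213.7] [0.5025 0.0065 0.104 ] [0.1468 0.0673] 97.97492623188202
loft [310.5 213.5] [0.5029 0.0066 0.104 ] [0.1467 0.0664] 97.97492745951442
loft [310.3 212.2] [0.5059 0.007  0.104 ] [0.1466 0.0604] 97.9748546379179
```

View pics/s8.png

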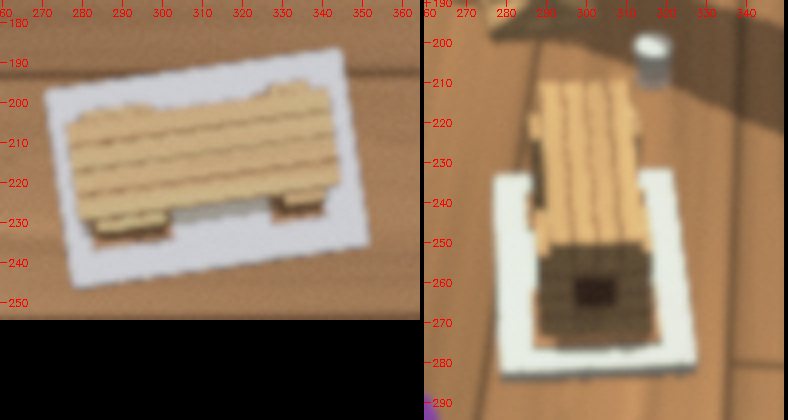

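The loft lies flat across both walls. I'll check its x position using the columns where only the white board is behind it.

```bash
python3 - <<'E'
from h import *
t=cv2.imread("pics/t8.png"); a=np.radians(7.9); ex=np.array([np.cos(a),np.sin(a)])
h=cv2.cvtColor(t,cv2.COLOR_BGR2HSV)[...,1].astype(float)
for u in (304,308,312,316,320):
    c=h[:,u]; th=65
    up=next(v+(th-c[v])/(c[v+1]-c[v]) for v in range(190,215) if c[v]<th<=c[v+1])
    dn=next(v-1+(c[v-1]-th)/(c[v-1]-c[v]) for v in range(216,240) if c[v]<th<=c[v-1])
    p,q=P("top",u,up,.104),P("top",u,dn,.104); o=np.array([.504,.0048])
    print(u,round(up,1),round(dn,1),((p[:2]-o)@ex*1000).round(1),((q[:2]-o)@ex*1000).round(1))
E
```

```text
304 202.2 226.4 26.5 -27.4
308 201.6 226.1 26.5 -27.9
312 201.0 225.4 26.4 -27.7
316 200.5 224.9 26.4 -27.9
320 200.0 224.3 26.2 -28.0
```

Emit:
servo_tool(increments=[[0.5,0,25,0.002,0,0],[0.5,0,25,0.002,0,0],[0.5,0,20,0.001,0,0],[0,0,0,0,0,0],[0,0,0,0,0,0]])

```text
time: 27.5
tool_pos: [0.5828, -0.315, 0.1218]
ee_rot: [0.002, 0.989, 0.148, 0.004]
force: [-0.3, -0.5, 0.8]
gripper_width: 0.0769
```

```bash
python3 plan.py 581.5 -317 68 17 3
```

```text
3 rows
[[-0.8, 0.4, 17.9, 0.002, -0.002, 0.0], [-0.7, 0.5, 17.9, 0.002, -0.002, 0.0], [-0.7, 0.5, 17.9, 0.002, -0.002, 0.0]]
t 27.5 [ 582.8 -315.   121.8] F [-0.3 -0.5  0.8] w 76.9
```

The loft is centred to about 1 mm. Descending on the cupola.

Emit:
servo_tool(increments=[[-0.8,1,18,0.002,-0.002,0],[-0.7,1,16,0.002,-0.002,0],[-0.5,1,14,0,0,0],[0,0,0,0,0,0],[0,0,0,0,0,0]])

```text
time: 28.12
tool_pos: [0.5823, -0.3189, 0.0716]
ee_rot: [0.001, 0.989, 0.148, 0.002]
force: [0.4, 0.5, 0.7]
gripper_width: 0.077
```

```bash
python3 plan.py 581.5 -318 68 17 1
```

```text
1 rows
[[-0.5, -1.1, 3.6, 0.002, -0.004, -0.0]]
t 28.12 [ 582.3 -318.9   71.6] F [0.4 0.5 0.7] w 77.0
```

Emit:
servo_tool(increments=[[-0.5,-1,3,0.001,-0.003,0],[0,0,0,0,0,0]])

```text
time: 28.38
tool_pos: [0.5818, -0.3181, 0.0692]
ee_rot: [0.001, 0.989, 0.148, 0.001]
force: [-0.5, -0.0, 0.2]
gripper_width: 0.0769
```

Emit:
servo_tool(increments=[[0,0,0,0,0,0],[0,0,0,0,0,0],[0,0,0,0,0,0],[0,0,0,0,0,0],[0,0,0,0,0,0],[0,0,0,0,0,0]], claw=-1, force=50)

```text
time: 29.12
tool_pos: [0.5821, -0.3182, 0.0699]
ee_rot: [0.001, 0.989, 0.148, 0.001]
force: [0.5, -0.2, 0.1]
gripper_width: 0.0355
```

Emit:
servo_tool(increments=[[0,0,-15,0,0,0],[0,0,-35,0,0,0],[0,0,-35,0,0,0],[0,0,-35,0,0,0],[0,0,-25,0,0,0],[0,0,0,0,0,0]])

```text
time: 29.88
tool_pos: [0.581, -0.3176, 0.2227]
ee_rot: [0.001, 0.989, 0.148, 0.001]
force: [0.1, -0.1, -2.4]
gripper_width: 0.0353
```

```bash
python3 plan.py 525 -110 210 7.8 5; python3 - <<'E'
from h import *
t=grab_frame("top"); s=grab_frame("side")
cv2.imwrite("pics/s9.png",mont(crop(t,400,140,500,230,4),crop(s,240,90,330,200,4)))
E
```

```text
5 rows
[[1.4, -43.0, 2.4, 0.0, -0.0, 0.032], [0.1, -43.0, 2.4, 0.0, -0.0, 0.032], [-1.3, -43.0, 2.5, 0.0, -0.0, 0.032], [-2.7, -42.9, 2.5, 0.0, -0.0, 0.032], [-4.1, -42.8, 2.5, 0.0, -0.0, 0.032]]
t 29.88 [ 581.  -317.6  222.7] F [ 0.1 -0.1 -2.4] w 35.3
```

View pics/s9.png

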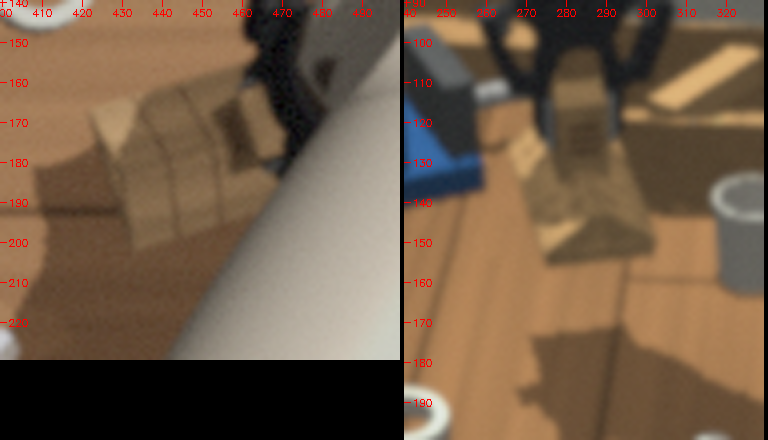

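The roof hangs level by its cupola (35.3 mm grip). Carrying it over the loft.

Emit:
servo_tool(increments=[[1.5,-43,0,0,0,0.032],[0,-43,0,0,0,0.032],[-1.5,-43,0,0,0,0.032],[-2.5,-43,0,0,0,0.032],[-4,-43,0,0,0,0.032],[0,0,0,0,0,0]])

```text
time: 30.72
tool_pos: [0.5195, -0.1027, 0.2083]
ee_rot: [-0.003, 0.998, 0.065, -0.007]
force: [-0.1, -0.6, -1.3]
gripper_width: 0.0354
```

```bash
python3 plan.py 505 5.5 208 7.8 4
```

```text
4 rows
[[-0.1, -27.3, 0.3, -0.002, 0.004, -0.002], [-0.0, -27.3, 0.2, -0.002, 0.004, -0.002], [0.0, -27.3, 0.2, -0.002, 0.004, -0.002], [0.0, -27.3, 0.1, -0.002, 0.004, -0.002]]
t 30.73 [ 519.5 -102.7  208.3] F [-0.1 -0.6 -1.3] w 35.4
```

Emit:
servo_tool(increments=[[0,-27,-2,-0.002,0.004,-0.002],[0,-27,-2,-0.002,0.004,-0.002],[0,-27,0,-0.002,0.004,-0.002],[0,-25,0,-0.002,0.004,-0.002],[0,0,0,0,0,0],[0,0,0,0,0,0]])

```text
time: 31.48
tool_pos: [0.5034, 0.0027, 0.2049]
ee_rot: [0.0, 0.998, 0.069, -0.004]
force: [-0.1, -0.5, -1.4]
gripper_width: 0.0355
```

```bash
python3 plan.py 505 5.5 185 7.8 3
```

```text
3 rows
[[0.7, -0.8, 6.6, 0.0, 0.003, 0.0], [0.7, -0.8, 6.6, 0.0, 0.003, 0.0], [0.7, -0.8, 6.6, 0.0, 0.003, 0.0]]
t 31.48 [503.4   2.7 204.9] F [-0.1 -0.5 -1.4] w 35.5
```

Emit:
servo_tool(increments=[[0.7,-0.8,6.5,0,0.003,0],[0.7,-0.8,6.5,0,0.003,0],[0.7,-0.8,5,0,0.002,0],[0,0,0,0,0,0],[0,0,0,0,0,0]])

```text
time: 32.1
tool_pos: [0.5051, 0.0034, 0.1843]
ee_rot: [0.0, 0.998, 0.067, -0.001]
force: [-1.0, -0.2, -1.5]
gripper_width: 0.0357
```

```bash
python3 plan.py 505 5.5 177 7.8 1; python3 - <<'E'
from h import *
s=grab_frame("side")
cv2.imwrite("pics/s10.png",crop(s,250,150,360,295,4))
E
```

```text
1 rows
[[0.1, -2.1, 7.3, 0.0, 0.002, -0.001]]
t 32.1 [505.1   3.4 184.3] F [-1.  -0.2 -1.5] w 35.7
```

View pics/s10.png

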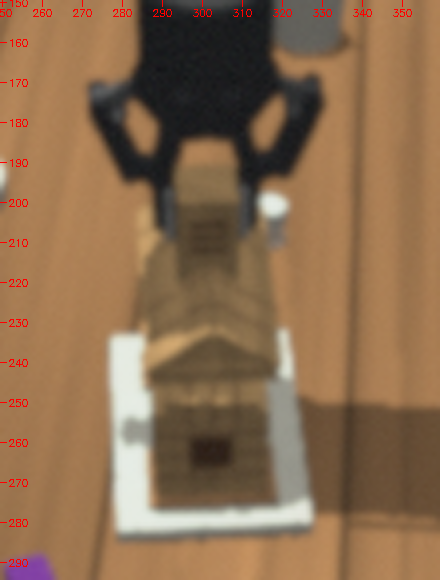

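The roof hovers square over the loft. Shifting it 2 mm, then lowering.

Emit:
servo_tool(increments=[[0,-2,4,0,0.002,-0.001],[0,0,3,0,0,0],[0,0,1,0,0,0],[0,0,0,0,0,0]])

```text
time: 32.65
tool_pos: [0.505, 0.0057, 0.1761]
ee_rot: [0.0, 0.998, 0.068, 0.0]
force: [0.0, -0.1, -2.2]
gripper_width: 0.0354
```

Emit:
servo_tool(increments=[[0,0,1.5,0,0,0],[0,0,0,0,0,0]])

```text
time: 32.9
tool_pos: [0.505, 0.0057, 0.1746]
ee_rot: [0.0, 0.998, 0.068, 0.001]
force: [0.4, -0.7, -2.4]
gripper_width: 0.0356
```

Emit:
servo_tool(increments=[[0,0,1.5,0,0,0],[0,0,0,0,0,0]])

```text
time: 33.15
tool_pos: [0.5053, 0.0058, 0.174]
ee_rot: [0.0, 0.998, 0.068, 0.001]
force: [-0.6, -0.1, -2.0]
gripper_width: 0.0357
```

Emit:
servo_tool(increments=[[0,0,1,0,0,0],[0,0,0,0,0,0]])

```text
time: 33.4
tool_pos: [0.5053, 0.0058, 0.1739]
ee_rot: [0.0, 0.998, 0.068, 0.002]
force: [0.9, -0.1, -1.0]
gripper_width: 0.0356
```

Emit:
servo_tool(increments=[[0,0,0,0,0,0],[0,0,0,0,0,0],[0,0,0,0,0,0],[0,0,0,0,0,0]], claw=0.6)

```text
time: 33.9
tool_pos: [0.5056, 0.0058, 0.1738]
ee_rot: [0.0, 0.998, 0.068, 0.002]
force: [0.1, -0.3, 0.4]
gripper_width: 0.0683
```

Emit:
servo_tool(increments=[[0,0,-15,0,0,0],[0,0,-30,0,0,0],[0,0,-30,0,0,0],[0,20,-20,0,0,0],[0,55,0,0,0,0],[0,60,0,0,0,0],[0,60,0,0,0,0],[0,50,0,0,0,0]])

```text
time: 34.9
tool_pos: [0.5402, -0.2408, 0.2815]
ee_rot: [0.001, 0.997, 0.071, 0.006]
force: [1.0, 0.2, -0.1]
gripper_width: 0.0685
```

```bash
python3 - <<'E'
from h import *
t=grab_frame("top"); s=grab_frame("side"); cv2.imwrite("pics/t11.png",t)
cv2.imwrite("pics/s11.png",mont(crop(t,255,95,365,255,3.5),crop(s,190,180,360,300,2.3)))
w=wood(t)
for thr in (140,148,155,160): print(thr,*[x for x in face(w,(268,180,358,240),.112,thr=thr)]); print("  cup",*face(w,(295,195,326,226),.194,thr=thr))
E
```

```text
140 [309.4 206.2] [0.5185 0.0088 0.112 ] [0.149  0.0499] 97.81797717342216
  cup [310.  206.2] [0.5099 0.0073 0.194 ] [0.0643 0.0489] 89.64503590430995
148 [309.8 208. ] [0.5145 0.0079 0.112 ] [0.0452 0.0407] 98.10503343052025
  cup [309.8 208. ] [0.5062 0.0077 0.194 ] [0.0422 0.0381] 98.10503862647504
155 [310.1 208.4] [0.5136 0.0074 0.112 ] [0.0391 0.0381] 97.26589808643573
  cup [310.1 208.4] [0.5054 0.0072 0.194 ] [0.0366 0.0356] 97.26590119371852
160 [309.9 208.5] [0.5134 0.0078 0.112 ] [0.0369 0.0369] 6.7731161563730495
  cup [309.9 208.5] [0.5052 0.0075 0.194 ] [0.0345 0.0345] 6.773116184731009
```

View pics/s11.png

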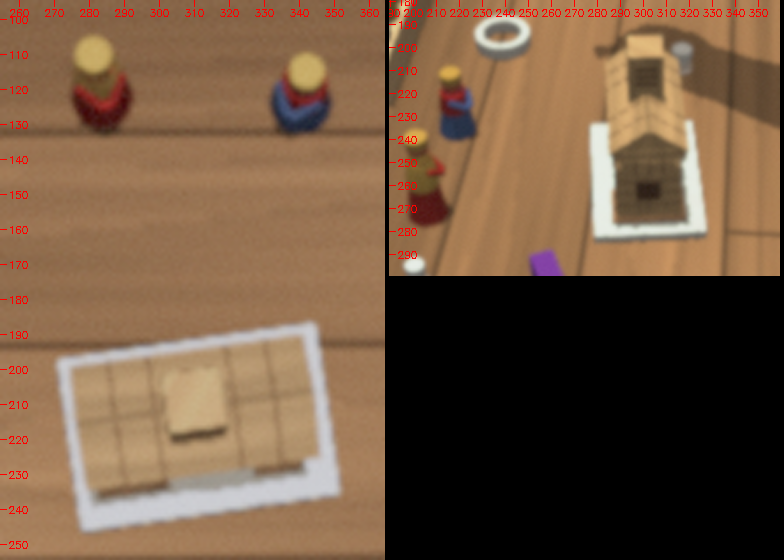

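The roof is seated within about 2 mm of the loft and square. Both figures are standing, in the top view at (283,118) and (341,118). I'll let the arm settle and hand in.

Emit:
servo_tool(increments=[[0,0,0,0,0,0],[0,0,0,0,0,0],[0,0,0,0,0,0]])

```text
time: 35.38
tool_pos: [0.5402, -0.2416, 0.2819]
ee_rot: [0.002, 0.998, 0.07, 0.006]
force: [0.7, -0.1, -0.4]
gripper_width: 0.0684
```

```bash
python3 -c "
from rig import order; print(order.job_done())"
```

```text
the job is handed in; nothing more can be done
None
```

The stable is built and handed in at about 35 s, well under the 112 s limit. The order was as asked: thick wall on the wide pad, thin wall on the narrow pad, loft across both, then the roof with its cupola up.

The last pictures showed the whole build square and standing, both figures upright, and the gripper well clear. Measured offsets, by the top camera (calibrated to about 2 mm):

| Part | Offset | From | Yaw (board 7.8°) |
|---|---|---|---|
| Thick and thin walls | 1–2 mm | pad centres | about 8° |
| Loft | 1–2 mm | board centre | 8° |
| Roof | about 2 mm | loft | 7–8° |
| Roof | about 2.5–3 mm | board centre | 7–8° |

- **Disagreement:** the robot and camera positions differed by 1–2 mm in y throughout. I left it, as it is within the camera's accuracy.
- **Contact check:** the wrist force never clearly showed a part touching down. I judged each part seated when the tool stopped descending at about the expected height.

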